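# Line up the capacitors by height in the compartment tray

## Task

Sort the four black can capacitors into the grey four-compartment tray by height, one to a compartment: the shortest in the compartment next to the tray's pull grip, then the next taller, and so on to the tallest at the far end. Set each one down standing upright on the compartment floor, without letting it fall, and leave the copper choke and the white relay on the pad where they are.

Things in the scene. Friction and masses are not known exactly. Their poses are not given: they have to be found in the camera images.
- cap30_center (a point): Can-type electrolytic capacitor, 30 mm tall and 30 mm in diameter: a black upright cylinder with a pale stripe down its side, loose, standing on its flat end on the thin brown pad with two short pins (4 mm, seen on top, not counted in the height) pointing up. The point is its centre, 15 mm above its underside; z is up along its axis. 20 to 70 g.
- cap40_center (a point): Can-type electrolytic capacitor, 40 mm tall and 25 mm in diameter: a black upright cylinder with a pale stripe down its side, loose, standing on its flat end on the thin brown pad with two short pins (4 mm, seen on top, not counted in the height) pointing up. The point is its centre, 20 mm above its underside; z is up along its axis. 20 to 70 g.
- cap50_center (a point): Can-type electrolytic capacitor, 50 mm tall and 30 mm in diameter: a black upright cylinder with a pale stripe down its side, loose, standing on its flat end on the thin brown pad with two short pins (4 mm, seen on top, not counted in the height) pointing up. The point is its centre, 25 mm above its underside; z is up along its axis. 20 to 70 g.
- cap60_center (a point): Can-type electrolytic capacitor, 60 mm tall and 25 mm in diameter: a black upright cylinder with a pale stripe down its side, loose, standing on its flat end on the thin brown pad with two short pins (4 mm, seen on top, not counted in the height) pointing up. The point is its centre, 30 mm above its underside; z is up along its axis. 20 to 70 g.
- tray: Grey tray fixed to the bench, turned any way, 130 (x) by 207 (y) by 18 mm high, open on top: four compartments in a row along y, each inside 48 (y) by 124 mm (x). Walls 3 mm thick, 18 high; inner floor 3 mm above the bench. A flat slotted pull grip sticks out 30 mm at the +y end only. Origin: centre of underside, z up. Compartment centres from the grip: y = +76.5, +25.5, -25.5, -76.5 mm, x = 0.
- pad: Thin brown heat-proof pad, fixed, 170 by 250 by 3 mm, lying flat on the bench; the capacitors, the choke and the relay stand on it, at least 65 mm apart centre to centre. Origin: centre of its underside, so its top is 3 mm above that.
- choke_center (a point): Ring-shaped copper choke, 36 mm across and 12 mm high, lying loose on the pad among the capacitors; not to be moved. The point is its centre, 6 mm up.
- relay_center (a point): Small white relay, 29 by 13 mm and 20 mm high, with short brass pins on top, standing loose on the pad among the capacitors; not to be moved. The point is its centre, 10 mm up.
Mind the look-alikes: they are no part of the job. What is shaped like the part that bears cap60_center but pink or purple is not meant. What is shaped like the part that bears cap30_center but green is not meant.

How it is judged:
By the outcome, as a careful person would: the job done as asked, in the order asked, and still so for the second after the job is handed in, with the robot touching nothing.
It also fails if it takes over 96 s, if anything falls off the work surface, if the arm or the gripper's body presses on something with over 40 N, if the wrist force passes 120 N, or if a joint passes its speed limit or range.

## Robot

A 6-joint arm with a two-finger parallel gripper is mounted at the origin on the work surface. World frame = base frame: x ahead of the robot, y to its left, z up, the work surface at z = 0. Lengths are in mm, angles in rad, forces in N, time in s.
With the tool pointing down it reaches from about 300 to 950 mm from the base axis. Payload 3.1 kg.
Tool frame: the origin (TCP) lies at the very end of the fingers, on their centre line; the grasp point (between the pads) lies 19 mm behind it (robot.grasp_offset is the distance from the TCP to the grasp point, in mm); z points along the fingers, y is the line along which they close (so a half turn about z gives the same grasp; the last joint's range is limited). The gripper opens to 85 mm and grips with 20 to 120 N. Pads are 22 mm wide; open, the fingers measure 114 mm over their backs; the gripper's body (76 mm by 85 mm) begins 54 mm behind the grasp point. The pads swing forward as they close: fully open they stand 13 mm farther back than shut.
Start: joints at [-0.07, 0.308, 1.634, -0, 1.2, -0.07], TCP at [625.006, -0.028, 231.272] pointing down, gripper open.
Joint ranges: [-3.06, 3.06], [-0.79, 1.96], [0.05, 2.63], [-1.19, 4.34], [0.05, 2.64], [-2.94, 2.94]. Speed limits (rad/s): [2.79, 2.79, 3.14, 3.14, 3.14, 3.14].

## Interface

Orientations are given as a rotation vector (axis times angle).
In Python, from station import monitor, eyes, robot gives the robot as it stands. The module is installed in compiled form; this text tells all that it offers.
- The arm moves only by the shell command python3 -m handwheel 'ROWS' [FORCE]. ROWS is JSON, a list of rows, each an object with "jaw": the opening, from 0 (shut) to 1 (fully open); "translation": the shift along the tool's x, y, z in cm, a list of three; "yaw": the turn about the tool's z in rad. In form: [{"jaw": jaw, "translation": [tx, ty, tz], "yaw": yaw}, ...]. A call has exactly 8 rows; each row shifts and turns the commanded pose from where the row before left it, along the tool's axes as they then stand; what a row does not reach is not made up. A row lasts 1/8 s, in which the tool goes at most 62.5 mm and 10.7 degrees, less where a joint would pass 70% of its speed; a pose out of reach is approached as far as the arm can. A call is refused whole if a number of a shift passes 6.25 or a number of a turn 0.188, either way. A call with a gripper value outside its range is refused whole. The fingers move at their own pace and stop on an object; FORCE is the grip in N (left out, the last holds). Time passes only in rows, so rows that do not move let the fingers close, or fill a call up. It gives the time, the measured TCP pose, the force, the opening and the grip force at its end, in the units of the state.
- monitor.read_state(): the state, without advancing time (a new reading comes with each control period).
- eyes.read_camera(name): name is "scene" or "side" or "wrist"; returns a dict with "color" (480x640x3 uint8, blue, green, red), "K" (3x3 intrinsics, pixels), "dist_coeffs" ([k1, k2, p1, p2, k3] as OpenCV has them; the pictures are not rectified), "origin" and "rotation" of the camera in the world. Camera axes: x right, y up, looking along -z (the intrinsics and any distortion apply to the point x, -y, -z); pixel columns grow to the right and rows downward; lengths in mm; the calibration is good to about 2 mm. A picture is of the moment at which its call begins. There is no depth.
- robot.hand_in(): hands the job in; it is judged then, once.
The state is a dict: "time": time; "joint_positions": joint angles; "joint_velocities": joint speeds; "joint_efforts": joint torques, N m; "ee_pos": TCP position; "tool_rot": TCP orientation; "force": force on the tool from outside, world axes, zero at the start; "ft_torque": the same for the moment, N m; "width": opening from 0.0 (shut) to 1.0 (fully open); "finger_force": force on a finger pad.
Only numpy, scipy, OpenCV 4.12 (cv2) and the standard library are available. Lean on these libraries where they do the work, as an engineer would, in place of code of your own. Each camera call takes 0.05 s, during which the arm holds its last target. There are 200 camera calls.

## Working session

There is one attempt and no reset: what is moved stays moved. The work goes in short steps, Python scripts to look and compute and a shell command to move; the robot and the scene stay as the last step left them, time stands still between calls to the robot, and variables do not carry over. Pictures are saved under pics/ and viewed, at most 14 in all, crops included, and the job is handed in when it is done.

```bash
mkdir -p pics; cat > h.py <<'E'
import numpy as np, cv2
from station import monitor, eyes, robot
def snap(n,f):
    c=eyes.read_camera(n); cv2.imwrite('pics/'+f,c['color']); 
    np.savez('pics/'+f+'.npz',**c); return c
def ray(c,uv):
    K=np.array(c['K'],float);d=np.array(c['dist_coeffs'],float)
    p=cv2.undistortPoints(np.array([[uv]],float),K,d)[0,0]
    return np.array(c['rotation'])@np.array([p[0],-p[1],-1])
def at(c,uv,z):
    r=ray(c,uv);o=np.array(c['origin']);return o+r*(z-o[2])/r[2]
def proj(c,P):
    q=(np.array(c['rotation']).T@(np.atleast_2d(P)-np.array(c['origin'])).T).T*[1,-1,-1]
    return cv2.projectPoints(q.reshape(-1,1,3),np.zeros(3),np.zeros(3),np.array(c['K'],float),np.array(c['dist_coeffs'],float))[0][:,0]
E
python3 - <<'E'
from h import *
for n in('scene','side'):
    c=snap(n,n+'1.png');print(n,np.array(c['origin']).round(0))
s=monitor.read_state();print({k:s[k] for k in('time','ee_pos','tool_rot','width')})
E
```

```text
scene [1228.  403.  751.]
side [ 231. -396.  489.]
{'time': 0.1, 'ee_pos': array([6.24245474e+02, 1.83238587e-02, 2.30133075e+02]), 'tool_rot': array([-2.22033512e+00, -2.22026764e+00,  2.18418765e-03]), 'width': 1.0009100899465806}
```

View pics/scene1.png

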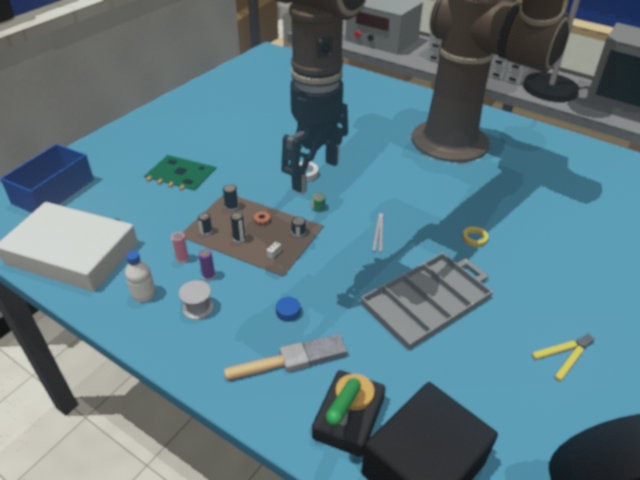

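View pics/side1.png

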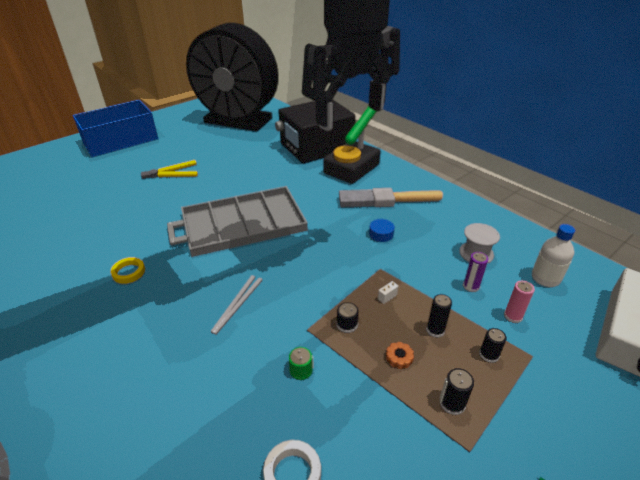

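The side view shows four black cans on the pad: squat (347,316), tall thin (440,314), small thin (493,345) and wide tall (457,390). The purple (476,272), pink (519,300) and green (301,362) cans are look-alikes and off the pad, so not meant. The tray is at (245,220) with its grip at the left (178,232). I'll confirm with enlarged crops.

```bash
python3 - <<'E'
import cv2
a=cv2.imread('pics/side1.png')
cv2.imwrite('pics/c1.png',cv2.resize(a[260:440,310:550],(800,600),interpolation=cv2.INTER_CUBIC))
cv2.imwrite('pics/c2.png',cv2.resize(a[180:260,160:320],(800,400),interpolation=cv2.INTER_CUBIC))
E
```

```text
(no output)
```

View pics/c1.png

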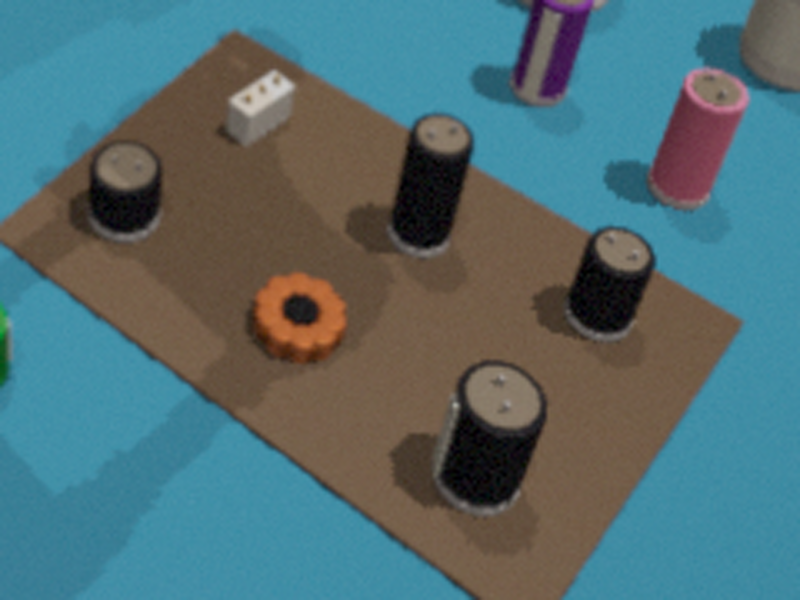

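View pics/c2.png

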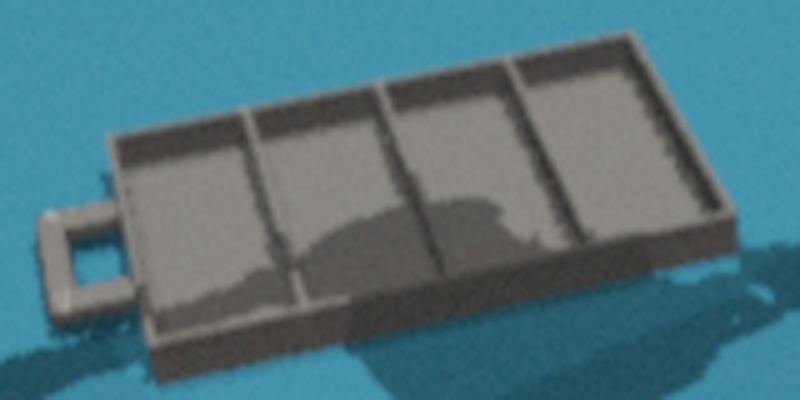

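```bash
cat > m.py <<'E'
from h import *
c=dict(np.load('pics/side1.png.npz'))
f=lambda u,v:(310+(u+.5)/3.333-.5,260+(v+.5)/3.333-.5)
g=lambda u,v:(160+(u+.5)/5-.5,180+(v+.5)/5-.5)
print({n:at(c,f(u,v),z)[:2].round(1).tolist() for n,u,v,z in[('30',127,167,33),('60',441,135,63),('40',618,251,43),('50',501,398,53),('relay',261,93,23),('choke',300,312,15)]})
for p in [(237,32),(0,235),(742,322)]: print('pad',at(c,f(*p),3)[:2].round(1))
T=np.array([at(c,g(*p),18)[:2] for p in[(112,135),(632,35),(735,215),(152,348)]]);print(T.round(1))
m=T.mean(0); y=(T[0]+T[3]-T[1]-T[2])/2; print(m,np.linalg.norm(y),np.linalg.norm(T[0]-T[3])); y/=np.linalg.norm(y)
print('y axis',y,np.arctan2(y[1],y[0]))
for k in(76.5,25.5,-25.5,-76.5):print(k,(m+y*k).round(1))
E
python3 m.py
```

```text
Traceback (most recent call last):
  File "m.py", line 5, in <module>
    print({n:at(c,f(u,v),z)[:2].round(1).tolist() for n,u,v,z in[('30',127,167,33),('60',441,135,63),('40',618,251,43),('50',501,398,53),('relay',261,93,23),('choke',300,312,15)]})
             ~~^^^^^^^^^^^^
  File "h.py", line 11, in at
    r=ray(c,uv);o=np.array(c['origin']);return o+r*(z-o[2])/r[2]
                                                            ~^^^
IndexError: invalid index to scalar variable.
```

```bash
sed -i "s/np.array(c\['rotation'\])/cv2.Rodrigues(np.array(c['rotation'],float))[0]/" h.py; python3 m.py
```

```text
{'30': [522.1, -110.7], '60': [606.8, -197.8], '40': [626.6, -268.7], '50': [533.6, -280.2], 'relay': [602.8, -111.9], 'choke': [533.1, -196.9]}
pad [640.4 -64.3]
pad [475.4 -84.6]
pad [ 668.  -308.6]
[[472.8 287.3]
 [661.5 213.3]
 [617.2  94.5]
 [425.6 165.4]]
[544.26472607 190.11229334] 203.51814095573891 130.7317378034564
y axis [-0.93456828  0.35578382] 2.7778400194708825
76.5 [472.8 217.3]
25.5 [520.4 199.2]
-25.5 [568.1 181. ]
-76.5 [615.8 162.9]
```

```bash
cat >> h.py <<'E'
def to(*targets):
    s=monitor.read_state();p=np.array(s['ee_pos']);R=cv2.Rodrigues(np.array(s['tool_rot']))[0]
    print('at',p.round(1),'tool y ang',round(float(np.arctan2(R[1,1],R[0,1])),3),'tilt',R[:,2].round(3))
    for t in targets: print(t,'cm',(R.T@(np.array(t)-p)/10).round(2))
E
python3 -m handwheel '[{"jaw":0.6,"translation":[0,0,0],"yaw":-0.172},{"jaw":0.6,"translation":[0,0,0],"yaw":-0.172},{"jaw":0.6,"translation":[0,0,0],"yaw":-0.172},{"jaw":0.6,"translation":[0,0,0],"yaw":-0.172},{"jaw":0.6,"translation":[0,0,0],"yaw":-0.172},{"jaw":0.6,"translation":[0,0,0],"yaw":-0.172},{"jaw":0.6,"translation":[0,0,0],"yaw":-0.172},{"jaw":0.6,"translation":[0,0,0],"yaw":0}]' 40
python3 -c "
from h import *
to([570,-190,230])"
```

```text
time: 1.1
ee_pos: [624.6, -0.0, 230.6]
tool_rot: [-0.576, -3.087, 0.0]
force: [-1.5, -0.3, 0.1]
width: 0.599
finger_force: 0.0
at [624.6  -0.  230.6] tool y ang 1.202 tilt [-0.001  0.    -1.   ]
[570, -190, 230] cm [ -1.76 -19.69   0.07]
```

```bash

python3 -m handwheel '[{"jaw":0.6,"translation":[-0.3,-3.3,0],"yaw":0},{"jaw":0.6,"translation":[-0.3,-3.3,0],"yaw":0},{"jaw":0.6,"translation":[-0.3,-3.3,0],"yaw":0},{"jaw":0.6,"translation":[-0.3,-3.3,0],"yaw":0},{"jaw":0.6,"translation":[-0.3,-3.3,0],"yaw":0},{"jaw":0.6,"translation":[-0.3,-3.2,0],"yaw":0},{"jaw":0.6,"translation":[0,0,0],"yaw":0},{"jaw":0.6,"translation":[0,0,0],"yaw":0}]'
python3 -c "
from h import *
c=snap('wrist','w1.png'); print(c['origin'])
to([522,-111,100])"
```

```text
time: 2.1
ee_pos: [571.1, -189.9, 231.0]
tool_rot: [-0.576, -3.088, -0.001]
force: [0.0, -0.1, -0.9]
width: 0.599
finger_force: 0.0
[ 495.83954562 -161.04128344  374.89419814]
at [ 571.3 -189.6  231.1] tool y ang 1.203 tilt [-0.     0.001 -1.   ]
[522, -111, 100] cm [ 7.42  5.56 13.12]
```

View pics/w1.png

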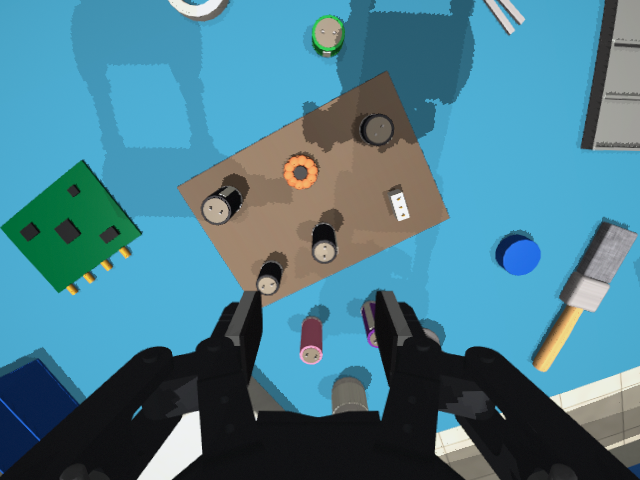

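The wrist view shows can tops at 30:(377,130), 60:(324,251), 40:(268,284), 50:(219,207).

```bash
python3 -c "
from h import *
c=dict(np.load('pics/w1.png.npz'))
for n,u,v,z in[('30',377,130,33),('60',324,251,63),('40',268,284,43),('50',219,208,53)]: print(n,at(c,(u,v),z)[:2].round(1))
to([522,-111,110])"
```

```text
30 [ 522.  -111.1]
60 [ 607.3 -197.7]
40 [ 627.9 -268.2]
50 [ 534.1 -276.6]
at [ 571.3 -189.6  231.1] tool y ang 1.203 tilt [-0.     0.001 -1.   ]
[522, -111, 110] cm [ 7.42  5.56 12.12]
```

```bash

python3 -m handwheel '[{"jaw":0.6,"translation":[3.71,2.78,0],"yaw":0},{"jaw":0.6,"translation":[3.71,2.78,0],"yaw":0},{"jaw":0.6,"translation":[0,0,4],"yaw":0},{"jaw":0.6,"translation":[0,0,4],"yaw":0},{"jaw":0.6,"translation":[0,0,4],"yaw":0},{"jaw":0.6,"translation":[0,0,4],"yaw":0},{"jaw":0.6,"translation":[0,0,3.5],"yaw":0},{"jaw":0.6,"translation":[0,0,0],"yaw":0}]' 40
python3 -c "
from h import *
to([522,-111,6])
c=snap('side','s2.png')
cv2.imwrite('pics/s2c.png',cv2.resize(c['color'][240:420,270:510],(640,480)))"
```

```text
time: 3.15
ee_pos: [518.9, -109.9, 33.5]
tool_rot: [-0.57, -3.082, -0.002]
force: [1.5, -0.4, 0.6]
width: 0.599
finger_force: 0.0
at [ 518.9 -109.9   33.5] tool y ang 1.205 tilt [-0.007  0.002 -1.   ]
[522, -111, 6] cm [-0.35  0.01  2.74]
```

View pics/s2c.png

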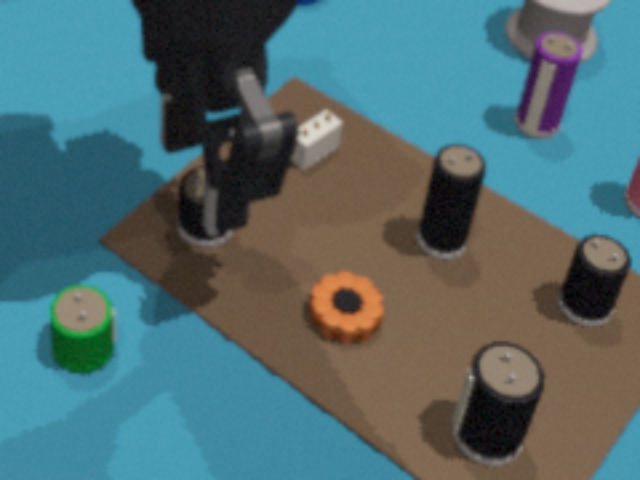

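The fingers straddle the squat can; the other cans are undisturbed.

```bash

python3 -m handwheel '[{"jaw":0.6,"translation":[-0.3,0,1],"yaw":0},{"jaw":0.6,"translation":[0,0,1],"yaw":0},{"jaw":0.6,"translation":[0,0,0.6],"yaw":0},{"jaw":0.6,"translation":[0,0,0],"yaw":0},{"jaw":0.2,"translation":[0,0,0],"yaw":0},{"jaw":0.2,"translation":[0,0,0],"yaw":0},{"jaw":0.2,"translation":[0,0,0],"yaw":0},{"jaw":0.2,"translation":[0,0,0],"yaw":0}]' 40
python3 -c "
from h import *
to([472.8,217.3,120])"
```

```text
time: 4.2
ee_pos: [525.1, -113.1, 10.7]
tool_rot: [0.573, 3.088, -0.0]
force: [-0.2, -0.7, 1.5]
width: 0.334
finger_force: 39.6
at [ 525.1 -113.1   10.7] tool y ang 1.204 tilt [ 0.001 -0.    -1.   ]
[472.8, 217.3, 120] cm [ 16.72  28.97 -10.94]
```

```bash

python3 -m handwheel '[{"jaw":0.2,"translation":[0,0,-3],"yaw":0},{"jaw":0.2,"translation":[0,0,-5],"yaw":0},{"jaw":0.2,"translation":[0,0,-4],"yaw":0},{"jaw":0.2,"translation":[3,5,0],"yaw":0},{"jaw":0.2,"translation":[4,6,0],"yaw":0},{"jaw":0.2,"translation":[3,6,0],"yaw":0},{"jaw":0.2,"translation":[2,5,0],"yaw":0},{"jaw":0.2,"translation":[1,3,0],"yaw":0}]' 40
python3 -c "
from h import *
to([472.8,217.3,120])"
```

```text
time: 5.2
ee_pos: [494.5, 155.5, 130.1]
tool_rot: [-0.569, -3.089, -0.0]
force: [0.4, -0.1, 0.6]
width: 0.337
finger_force: 39.6
at [494.5 155.5 130.1] tool y ang 1.206 tilt [-0.  0. -1.]
[472.8, 217.3, 120] cm [4.23 5.   1.01]
```

```bash

python3 -m handwheel '[{"jaw":0.2,"translation":[1.5,1.8,0],"yaw":0},{"jaw":0.2,"translation":[1.5,1.8,0],"yaw":0},{"jaw":0.2,"translation":[0.7,0.4,0],"yaw":0},{"jaw":0.2,"translation":[0,0,0],"yaw":0},{"jaw":0.2,"translation":[0,0,0],"yaw":0},{"jaw":0.2,"translation":[0,0,0],"yaw":0},{"jaw":0.2,"translation":[0,0,0],"yaw":0},{"jaw":0.2,"translation":[0,0,0],"yaw":0}]' 40
python3 -c "
from h import *
c=snap('wrist','w2.png')
to([472.8,217.3,11])"
```

```text
time: 6.2
ee_pos: [475.4, 203.4, 130.3]
tool_rot: [0.574, 3.089, -0.0]
force: [0.2, 0.4, -0.1]
width: 0.335
finger_force: 39.6
at [475.4 203.5 130.3] tool y ang 1.204 tilt [ 0. -0. -1.]
[472.8, 217.3, 11] cm [ 0.74  1.19 11.93]
```

View pics/w2.png

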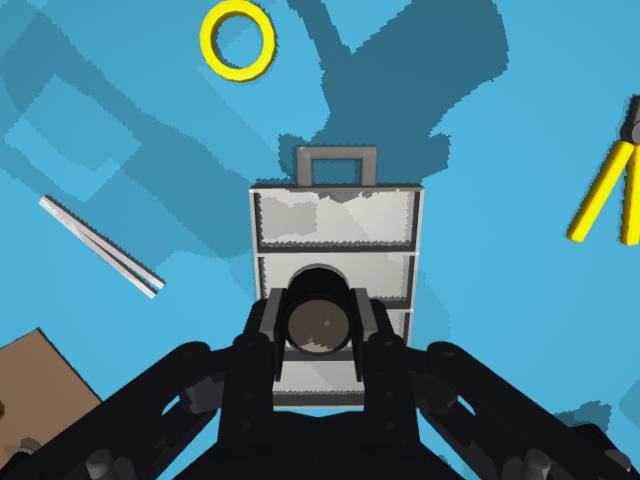

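The wrist view shows the tray's outer top corners at the grip end, (250,187) and (424,187), and its far end near (409,405).

```bash
python3 -c "
from h import *
c=dict(np.load('pics/w2.png.npz'))
A,B,D=[at(c,p,18)[:2] for p in[(250,187),(424,187),(409,406)]]
print(A,B,D,np.linalg.norm(A-B),np.linalg.norm(B-D))
x=(B-A)/np.linalg.norm(B-A);y=(B-D)/np.linalg.norm(B-D)
print(x,y,np.arctan2(x[1],x[0]),np.arctan2(y[1],y[0])-np.pi/2)
m=(A+B)/2
for k in(27,78,129,180):print((m-y*k).round(1))
T=at(c,(318,327),0);print(at(c,(318,327),153)[:2])
"
```

```text
[424.67528362 168.82456811] [470.98910133 289.6238635 ] [666.54841991 221.73346458] 129.373256424308 207.0085827939892
[0.35798602 0.93372694] [-0.94469184  0.32795934] 1.204686249154275 1.2366536931350924
[473.3 220.4]
[521.5 203.6]
[569.7 186.9]
[617.9 170.2]
[473.13169486 204.2716381 ]
```

```bash

python3 -m handwheel '[{"jaw":0.2,"translation":[0.5,1.3,0],"yaw":0},{"jaw":0.2,"translation":[0,0,3],"yaw":0},{"jaw":0.2,"translation":[0,0,3],"yaw":0},{"jaw":0.2,"translation":[0,0,3],"yaw":0},{"jaw":0.2,"translation":[0,0,2],"yaw":0},{"jaw":0.2,"translation":[0,0,0.8],"yaw":0},{"jaw":0.2,"translation":[0,0,0],"yaw":0},{"jaw":0.2,"translation":[0,0,0],"yaw":0}]' 40
python3 -c "
from h import *
to([475.4,218,10])"
```

```text
time: 7.25
ee_pos: [476.1, 218.2, 13.1]
tool_rot: [0.572, 3.087, 0.001]
force: [0.8, 0.1, -0.4]
width: 0.333
finger_force: 39.7
at [476.1 218.2  13.1] tool y ang 1.204 tilt [ 0.002  0.001 -1.   ]
[475.4, 218, 10] cm [ 0.06 -0.04  0.31]
```

```bash

python3 -m handwheel '[{"jaw":0.2,"translation":[0,0,0.1],"yaw":0},{"jaw":0.2,"translation":[0,0,0.1],"yaw":0},{"jaw":0.2,"translation":[0,0,0],"yaw":0},{"jaw":0.2,"translation":[0,0,0],"yaw":0},{"jaw":0.2,"translation":[0,0,0],"yaw":0},{"jaw":0.2,"translation":[0,0,0],"yaw":0},{"jaw":0.2,"translation":[0,0,0],"yaw":0},{"jaw":0.2,"translation":[0,0,0],"yaw":0}]' 40
```

```text
time: 8.25
ee_pos: [475.7, 217.8, 10.7]
tool_rot: [0.573, 3.088, 0.001]
force: [0.1, 0.4, 6.3]
width: 0.334
finger_force: 40.0
```

```bash

python3 -m handwheel '[{"jaw":0.45,"translation":[0,0,0],"yaw":0},{"jaw":0.6,"translation":[0,0,0],"yaw":0},{"jaw":0.6,"translation":[0,0,0],"yaw":0},{"jaw":0.6,"translation":[0,0,-1],"yaw":0},{"jaw":0.6,"translation":[0,0,-3],"yaw":0},{"jaw":0.6,"translation":[0,0,-4],"yaw":0},{"jaw":0.6,"translation":[0,0,-4],"yaw":0},{"jaw":0.6,"translation":[0,0,0],"yaw":0}]' 40
python3 -c "
from h import *
to([627.4,-268.5,130])"
```

```text
time: 9.25
ee_pos: [478.7, 218.9, 134.9]
tool_rot: [0.571, 3.081, 0.008]
force: [0.1, -0.7, -0.6]
width: 0.6
finger_force: 0.0
at [478.7 218.9 134.9] tool y ang 1.204 tilt [ 0.009  0.003 -1.   ]
[627.4, -268.5, 130] cm [-31.36 -40.17   0.46]
```

```bash

python3 -m handwheel '[{"jaw":0.6,"translation":[-3.4,-4.4,0],"yaw":0},{"jaw":0.6,"translation":[-3.4,-4.4,0],"yaw":0},{"jaw":0.6,"translation":[-3.4,-4.4,0],"yaw":0},{"jaw":0.6,"translation":[-3.4,-4.4,0],"yaw":0},{"jaw":0.6,"translation":[-3.4,-4.4,0],"yaw":0},{"jaw":0.6,"translation":[-3.4,-4.4,0],"yaw":0},{"jaw":0.6,"translation":[-3.4,-4.4,0],"yaw":0},{"jaw":0.6,"translation":[-3.0,-4.0,0],"yaw":0}]' 40
python3 -m handwheel '[{"jaw":0.6,"translation":[-3.0,-3.5,0],"yaw":0},{"jaw":0.6,"translation":[-1.2,-1.7,0],"yaw":0},{"jaw":0.6,"translation":[0,0,0],"yaw":0},{"jaw":0.6,"translation":[0,0,0],"yaw":0},{"jaw":0.6,"translation":[0,0,0],"yaw":0},{"jaw":0.6,"translation":[0,0,0],"yaw":0},{"jaw":0.6,"translation":[0,0,0],"yaw":0},{"jaw":0.6,"translation":[0,0,0],"yaw":0}]' 40
python3 -c "
from h import *
to([627.4,-268.5,10])"
```

```text
time: 10.25
ee_pos: [600.3, -205.1, 129.3]
tool_rot: [-0.574, -3.087, -0.001]
force: [0.5, 1.2, -0.2]
width: 0.603
finger_force: 0.0
time: 11.25
ee_pos: [621.3, -266.7, 130.4]
tool_rot: [0.572, 3.089, -0.0]
force: [-0.8, -0.1, -0.4]
width: 0.6
finger_force: 0.0
at [ 621.3 -266.7  130.4] tool y ang 1.204 tilt [ 0. -0. -1.]
[627.4, -268.5, 10] cm [-0.63  0.05 12.04]
```

```bash

python3 -m handwheel '[{"jaw":0.6,"translation":[-0.6,0,0],"yaw":0},{"jaw":0.6,"translation":[0,0,3],"yaw":0},{"jaw":0.6,"translation":[0,0,3],"yaw":0},{"jaw":0.6,"translation":[0,0,3],"yaw":0},{"jaw":0.6,"translation":[0,0,2],"yaw":0},{"jaw":0.6,"translation":[0,0,1],"yaw":0},{"jaw":0.6,"translation":[0,0,0],"yaw":0},{"jaw":0.6,"translation":[0,0,0],"yaw":0}]' 40
python3 -m handwheel '[{"jaw":0.1,"translation":[0,0,0],"yaw":0},{"jaw":0.1,"translation":[0,0,0],"yaw":0},{"jaw":0.1,"translation":[0,0,0],"yaw":0},{"jaw":0.1,"translation":[0,0,0],"yaw":0},{"jaw":0.1,"translation":[0,0,0],"yaw":0},{"jaw":0.1,"translation":[0,0,-3],"yaw":0},{"jaw":0.1,"translation":[0,0,-5],"yaw":0},{"jaw":0.1,"translation":[0,0,-4],"yaw":0}]' 40
python3 -c "
from h import *
to([520.5,200.3,130])"
```

```text
time: 12.25
ee_pos: [627.9, -269.7, 11.6]
tool_rot: [0.573, 3.087, -0.001]
force: [0.6, 0.6, -0.2]
width: 0.603
finger_force: 0.0
time: 13.25
ee_pos: [626.6, -269.0, 131.2]
tool_rot: [-0.573, -3.089, -0.0]
force: [-0.7, -1.1, -0.4]
width: 0.284
finger_force: 39.2
at [ 626.6 -269.   131.2] tool y ang 1.204 tilt [-0.  0. -1.]
[520.5, 200.3, 130] cm [26.74 40.    0.13]
```

```bash

python3 -m handwheel '[{"jaw":0.1,"translation":[1.5,2.2,0],"yaw":0},{"jaw":0.1,"translation":[3,4.5,0],"yaw":0},{"jaw":0.1,"translation":[3.3,5,0],"yaw":0},{"jaw":0.1,"translation":[3.3,5,0],"yaw":0},{"jaw":0.1,"translation":[3.3,5,0],"yaw":0},{"jaw":0.1,"translation":[3.3,5,0],"yaw":0},{"jaw":0.1,"translation":[3.3,5,0],"yaw":0},{"jaw":0.1,"translation":[2.5,3.8,0],"yaw":0}]' 40
python3 -m handwheel '[{"jaw":0.1,"translation":[1.7,2.5,0],"yaw":0},{"jaw":0.1,"translation":[1,1.5,0],"yaw":0},{"jaw":0.1,"translation":[0,0,0],"yaw":0},{"jaw":0.1,"translation":[0,0,0],"yaw":0},{"jaw":0.1,"translation":[0,0,0],"yaw":0},{"jaw":0.1,"translation":[0,0,0],"yaw":0},{"jaw":0.1,"translation":[0,0,0],"yaw":0},{"jaw":0.1,"translation":[0,0,0],"yaw":0}]' 40
python3 -c "
from h import *
c=snap('wrist','w3.png')
to([520.5,200.3,12])"
```

```text
time: 14.25
ee_pos: [533.2, 148.7, 129.7]
tool_rot: [-0.571, -3.088, 0.0]
force: [0.1, -0.4, -0.1]
width: 0.282
finger_force: 39.3
time: 15.25
ee_pos: [524.0, 193.4, 130.3]
tool_rot: [-0.573, -3.089, 0.0]
force: [0.5, -0.6, -1.3]
width: 0.281
finger_force: 39.3
at [524.  193.5 130.3] tool y ang 1.204 tilt [ 0.  0. -1.]
[520.5, 200.3, 12] cm [ 0.57  0.51 11.83]
```

View pics/w3.png

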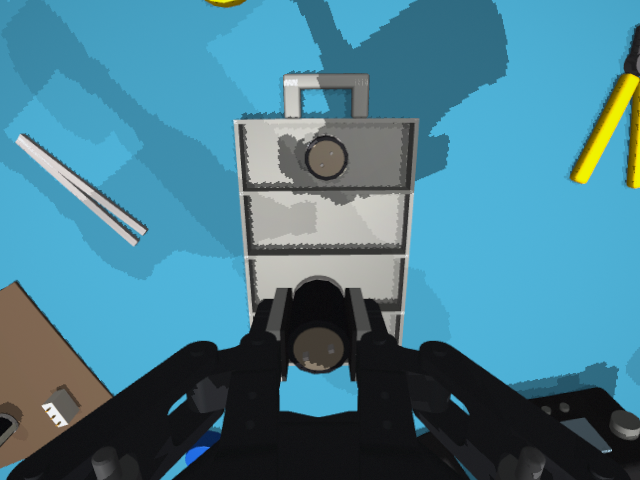

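Cap30 stands centred in the grip-end compartment at (325,157), and cap40 is held upright.

```bash

python3 -m handwheel '[{"jaw":0.1,"translation":[0.5,0.5,0],"yaw":0},{"jaw":0.1,"translation":[0,0,3],"yaw":0},{"jaw":0.1,"translation":[0,0,3],"yaw":0},{"jaw":0.1,"translation":[0,0,3],"yaw":0},{"jaw":0.1,"translation":[0,0,2],"yaw":0},{"jaw":0.1,"translation":[0,0,0.8],"yaw":0},{"jaw":0.1,"translation":[0,0,0],"yaw":0},{"jaw":0.1,"translation":[0,0,0],"yaw":0}]' 40
python3 -m handwheel '[{"jaw":0.1,"translation":[0,0,0.1],"yaw":0},{"jaw":0.1,"translation":[0,0,0.1],"yaw":0},{"jaw":0.1,"translation":[0,0,0],"yaw":0},{"jaw":0.1,"translation":[0,0,0],"yaw":0},{"jaw":0.1,"translation":[0,0,0],"yaw":0},{"jaw":0.1,"translation":[0,0,0],"yaw":0},{"jaw":0.1,"translation":[0,0,0],"yaw":0},{"jaw":0.1,"translation":[0,0,0],"yaw":0}]' 40
```

```text
time: 16.3
ee_pos: [521.9, 200.4, 13.0]
tool_rot: [0.572, 3.087, 0.001]
force: [-0.1, -0.2, -0.3]
width: 0.281
finger_force: 39.3
time: 17.3
ee_pos: [521.6, 200.3, 11.6]
tool_rot: [0.573, 3.088, 0.001]
force: [-1.1, -1.3, 7.6]
width: 0.282
finger_force: 39.9
```

Touching at 7.6 N. Release, lift, and go for cap50.

```bash

python3 -m handwheel '[{"jaw":0.4,"translation":[0,0,0],"yaw":0},{"jaw":0.6,"translation":[0,0,0],"yaw":0},{"jaw":0.6,"translation":[0,0,0],"yaw":0},{"jaw":0.6,"translation":[0,0,-1],"yaw":0},{"jaw":0.6,"translation":[0,0,-3],"yaw":0},{"jaw":0.6,"translation":[0,0,-4],"yaw":0},{"jaw":0.6,"translation":[0,0,-4],"yaw":0},{"jaw":0.6,"translation":[0,0,0],"yaw":0}]' 40
python3 -c "
from h import *
to([534,-278,130])"
```

```text
time: 18.3
ee_pos: [524.6, 201.2, 135.1]
tool_rot: [0.571, 3.081, 0.007]
force: [0.6, -0.0, -0.0]
width: 0.597
finger_force: 0.0
at [524.6 201.2 135.1] tool y ang 1.204 tilt [ 0.009  0.003 -1.   ]
[534, -278, 130] cm [-18.06 -44.39   0.39]
```

```bash

python3 -m handwheel '[{"jaw":0.6,"translation":[-2,-5,0],"yaw":0},{"jaw":0.6,"translation":[-2,-5,0],"yaw":0},{"jaw":0.6,"translation":[-2,-5,0],"yaw":0},{"jaw":0.6,"translation":[-2,-5,0],"yaw":0},{"jaw":0.6,"translation":[-2,-5,0],"yaw":0},{"jaw":0.6,"translation":[-2,-5,0],"yaw":0},{"jaw":0.6,"translation":[-2,-5,0],"yaw":0},{"jaw":0.6,"translation":[-2,-5,0],"yaw":0}]' 40
python3 -m handwheel '[{"jaw":0.6,"translation":[-1.4,-3.4,0],"yaw":0},{"jaw":0.6,"translation":[-0.4,-0.9,0],"yaw":0},{"jaw":0.6,"translation":[0,0,0],"yaw":0},{"jaw":0.6,"translation":[0,0,0],"yaw":0},{"jaw":0.6,"translation":[0,0,0],"yaw":0},{"jaw":0.6,"translation":[0,0,0],"yaw":0},{"jaw":0.6,"translation":[0,0,0],"yaw":0},{"jaw":0.6,"translation":[0,0,0],"yaw":0}]' 40
python3 -c "
from h import *
to([534,-278,10])"
```

```text
time: 19.3
ee_pos: [526.0, -232.1, 129.4]
tool_rot: [-0.573, -3.087, -0.001]
force: [0.8, 0.3, 0.7]
width: 0.597
finger_force: 0.0
time: 20.3
ee_pos: [528.4, -277.1, 130.3]
tool_rot: [0.572, 3.089, -0.0]
force: [0.2, -0.3, 0.3]
width: 0.604
finger_force: 0.0
at [ 528.4 -277.1  130.3] tool y ang 1.204 tilt [ 0. -0. -1.]
[534, -278, 10] cm [-0.55  0.12 12.04]
```

```bash

python3 -m handwheel '[{"jaw":0.6,"translation":[-0.5,0.1,0],"yaw":0},{"jaw":0.6,"translation":[0,0,3],"yaw":0},{"jaw":0.6,"translation":[0,0,3],"yaw":0},{"jaw":0.6,"translation":[0,0,3],"yaw":0},{"jaw":0.6,"translation":[0,0,2],"yaw":0},{"jaw":0.6,"translation":[0,0,0.5],"yaw":0},{"jaw":0.6,"translation":[0,0,0],"yaw":0},{"jaw":0.6,"translation":[0,0,0],"yaw":0}]' 40
python3 -m handwheel '[{"jaw":0.15,"translation":[0,0,0],"yaw":0},{"jaw":0.15,"translation":[0,0,0],"yaw":0},{"jaw":0.15,"translation":[0,0,0],"yaw":0},{"jaw":0.15,"translation":[0,0,0],"yaw":0},{"jaw":0.15,"translation":[0,0,0],"yaw":0},{"jaw":0.15,"translation":[0,0,-3],"yaw":0},{"jaw":0.15,"translation":[0,0,-5],"yaw":0},{"jaw":0.15,"translation":[0,0,-3.5],"yaw":0}]' 40
python3 -c "
from h import *
to([568.2,182.2,130])"
```

```text
time: 21.3
ee_pos: [534.5, -278.8, 16.6]
tool_rot: [0.572, 3.087, -0.001]
force: [0.6, 0.6, 0.6]
width: 0.598
finger_force: 0.0
time: 22.3
ee_pos: [533.6, -278.3, 131.8]
tool_rot: [0.573, 3.088, -0.0]
force: [0.8, -0.6, -0.8]
width: 0.345
finger_force: 39.5
at [ 533.6 -278.3  131.8] tool y ang 1.204 tilt [ 0.001 -0.    -1.   ]
[568.2, 182.2, 130] cm [13.28 44.23  0.16]
```

```bash

python3 -m handwheel '[{"jaw":0.15,"translation":[0.7,2.2,0],"yaw":0},{"jaw":0.15,"translation":[1.4,4.5,0],"yaw":0},{"jaw":0.15,"translation":[1.6,5.5,0],"yaw":0},{"jaw":0.15,"translation":[1.6,5.5,0],"yaw":0},{"jaw":0.15,"translation":[1.6,5.5,0],"yaw":0},{"jaw":0.15,"translation":[1.6,5.5,0],"yaw":0},{"jaw":0.15,"translation":[1.6,5.5,0],"yaw":0},{"jaw":0.15,"translation":[1.5,4.5,0],"yaw":0}]' 40
python3 -m handwheel '[{"jaw":0.15,"translation":[0.9,3,0],"yaw":0},{"jaw":0.15,"translation":[0.6,2,0],"yaw":0},{"jaw":0.15,"translation":[0,0,0],"yaw":0},{"jaw":0.15,"translation":[0,0,0],"yaw":0},{"jaw":0.15,"translation":[0,0,0],"yaw":0},{"jaw":0.15,"translation":[0,0,0],"yaw":0},{"jaw":0.15,"translation":[0,0,0],"yaw":0},{"jaw":0.15,"translation":[0,0,0],"yaw":0}]' 40
python3 -c "
from h import *
c=snap('wrist','w4.png')
to([568.2,182.2,15])"
```

```text
time: 23.3
ee_pos: [561.3, 127.7, 127.9]
tool_rot: [-0.57, -3.085, 0.001]
force: [-0.0, -0.4, -0.9]
width: 0.338
finger_force: 39.6
time: 24.3
ee_pos: [567.9, 176.5, 130.4]
tool_rot: [0.574, 3.089, 0.0]
force: [-0.3, -0.8, -0.1]
width: 0.342
finger_force: 39.6
at [567.9 176.6 130.4] tool y ang 1.204 tilt [ 0.  0. -1.]
[568.2, 182.2, 15] cm [ 0.17  0.54 11.54]
```

View pics/w4.png

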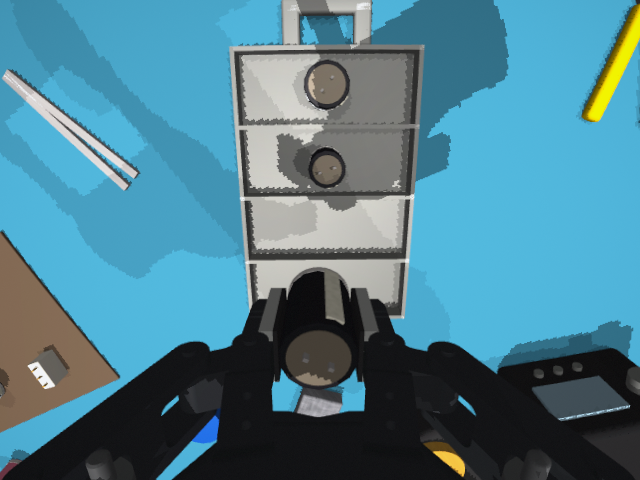

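Cap30 (326,85) and cap40 (326,168) stand in compartments 1 and 2, and cap50 is held upright. Lower it by 11.5 cm in total.

```bash

python3 -m handwheel '[{"jaw":0.15,"translation":[0.2,0.5,0],"yaw":0},{"jaw":0.15,"translation":[0,0,3],"yaw":0},{"jaw":0.15,"translation":[0,0,3],"yaw":0},{"jaw":0.15,"translation":[0,0,3],"yaw":0},{"jaw":0.15,"translation":[0,0,1.6],"yaw":0},{"jaw":0.15,"translation":[0,0,0.7],"yaw":0},{"jaw":0.15,"translation":[0,0,0],"yaw":0},{"jaw":0.15,"translation":[0,0,0],"yaw":0}]' 40
python3 -m handwheel '[{"jaw":0.15,"translation":[0,0,0.1],"yaw":0},{"jaw":0.15,"translation":[0,0,0.1],"yaw":0},{"jaw":0.15,"translation":[0,0,0],"yaw":0},{"jaw":0.15,"translation":[0,0,0],"yaw":0},{"jaw":0.15,"translation":[0,0,0],"yaw":0},{"jaw":0.15,"translation":[0,0,0],"yaw":0},{"jaw":0.15,"translation":[0,0,0],"yaw":0},{"jaw":0.15,"translation":[0,0,0],"yaw":0}]' 40
```

```text
time: 25.35
ee_pos: [568.8, 182.4, 18.3]
tool_rot: [0.573, 3.087, 0.001]
force: [0.5, 0.2, -0.6]
width: 0.342
finger_force: 39.6
time: 26.35
ee_pos: [568.3, 182.3, 16.5]
tool_rot: [0.573, 3.088, 0.001]
force: [-1.5, -0.2, 5.0]
width: 0.344
finger_force: 40.2
```

```bash

python3 -m handwheel '[{"jaw":0.45,"translation":[0,0,0],"yaw":0},{"jaw":0.6,"translation":[0,0,0],"yaw":0},{"jaw":0.6,"translation":[0,0,0],"yaw":0},{"jaw":0.6,"translation":[0,0,-1],"yaw":0},{"jaw":0.6,"translation":[0,0,-3],"yaw":0},{"jaw":0.6,"translation":[0,0,-4],"yaw":0},{"jaw":0.6,"translation":[0,0,-3.5],"yaw":0},{"jaw":0.6,"translation":[0,0,0],"yaw":0}]' 40
python3 -c "
from h import *
to([607,-197.7,130])"
```

```text
time: 27.35
ee_pos: [571.0, 183.0, 134.9]
tool_rot: [0.571, 3.081, 0.006]
force: [0.5, -0.7, -0.2]
width: 0.594
finger_force: 0.0
at [571.  183.  134.9] tool y ang 1.204 tilt [ 0.009  0.002 -1.   ]
[607, -197.7, 130] cm [-17.01 -34.25   0.44]
```

```bash

python3 -m handwheel '[{"jaw":0.6,"translation":[-2.3,-4.6,0],"yaw":0},{"jaw":0.6,"translation":[-2.3,-4.6,0],"yaw":0},{"jaw":0.6,"translation":[-2.3,-4.6,0],"yaw":0},{"jaw":0.6,"translation":[-2.3,-4.6,0],"yaw":0},{"jaw":0.6,"translation":[-2.3,-4.6,0],"yaw":0},{"jaw":0.6,"translation":[-2.3,-4.6,0],"yaw":0},{"jaw":0.6,"translation":[-2.3,-4.6,0],"yaw":0},{"jaw":0.6,"translation":[-1.2,-2,0],"yaw":0}]' 40
python3 -m handwheel '[{"jaw":0.6,"translation":[0,0,0],"yaw":0},{"jaw":0.6,"translation":[0,0,0],"yaw":0},{"jaw":0.6,"translation":[0,0,0],"yaw":0},{"jaw":0.6,"translation":[0,0,0],"yaw":0},{"jaw":0.6,"translation":[0,0,0],"yaw":0},{"jaw":0.6,"translation":[0,0,0],"yaw":0},{"jaw":0.6,"translation":[0,0,0],"yaw":0},{"jaw":0.6,"translation":[0,0,0],"yaw":0}]' 40
python3 -c "
from h import *
to([607,-197.7,20])"
```

```text
time: 28.35
ee_pos: [605.8, -201.6, 129.3]
tool_rot: [-0.577, -3.087, -0.0]
force: [-0.5, -0.2, 0.1]
width: 0.598
finger_force: 0.0
time: 29.35
ee_pos: [606.5, -199.2, 130.3]
tool_rot: [0.573, 3.089, -0.0]
force: [-0.1, 0.0, -0.9]
width: 0.602
finger_force: 0.0
at [ 606.5 -199.2  130.3] tool y ang 1.204 tilt [ 0. -0. -1.]
[607, -197.7, 20] cm [1.000e-02 1.600e-01 1.103e+01]
```

```bash

python3 -m handwheel '[{"jaw":0.6,"translation":[0,0.15,0],"yaw":0},{"jaw":0.6,"translation":[0,0,3],"yaw":0},{"jaw":0.6,"translation":[0,0,3],"yaw":0},{"jaw":0.6,"translation":[0,0,3],"yaw":0},{"jaw":0.6,"translation":[0,0,1.5],"yaw":0},{"jaw":0.6,"translation":[0,0,0.5],"yaw":0},{"jaw":0.6,"translation":[0,0,0],"yaw":0},{"jaw":0.6,"translation":[0,0,0],"yaw":0}]' 40
python3 -m handwheel '[{"jaw":0.1,"translation":[0,0,0],"yaw":0},{"jaw":0.1,"translation":[0,0,0],"yaw":0},{"jaw":0.1,"translation":[0,0,0],"yaw":0},{"jaw":0.1,"translation":[0,0,0],"yaw":0},{"jaw":0.1,"translation":[0,0,0],"yaw":0},{"jaw":0.1,"translation":[0,0,-3],"yaw":0},{"jaw":0.1,"translation":[0,0,-5],"yaw":0},{"jaw":0.1,"translation":[0,0,-3],"yaw":0}]' 40
python3 -c "
from h import *
to([615.9,164,130])"
```

```text
time: 30.35
ee_pos: [608.3, -198.2, 21.7]
tool_rot: [0.572, 3.086, -0.001]
force: [-0.1, 0.7, 0.6]
width: 0.598
finger_force: 0.0
time: 31.35
ee_pos: [607.7, -198.0, 132.0]
tool_rot: [0.573, 3.087, -0.001]
force: [-0.2, -0.5, 0.1]
width: 0.284
finger_force: 39.3
at [ 607.7 -198.   132. ] tool y ang 1.204 tilt [ 0.002 -0.001 -1.   ]
[615.9, 164, 130] cm [12.21 34.09  0.18]
```

```bash

python3 -m handwheel '[{"jaw":0.1,"translation":[0.7,2,0],"yaw":0},{"jaw":0.1,"translation":[1.4,4,0],"yaw":0},{"jaw":0.1,"translation":[1.8,5,0],"yaw":0},{"jaw":0.1,"translation":[1.8,5,0],"yaw":0},{"jaw":0.1,"translation":[1.8,5,0],"yaw":0},{"jaw":0.1,"translation":[1.8,5,0],"yaw":0},{"jaw":0.1,"translation":[1.4,4,0],"yaw":0},{"jaw":0.1,"translation":[0.9,2.5,0],"yaw":0}]' 40
python3 -m handwheel '[{"jaw":0.1,"translation":[0.5,1.5,0],"yaw":0},{"jaw":0.1,"translation":[0,0,0],"yaw":0},{"jaw":0.1,"translation":[0,0,0],"yaw":0},{"jaw":0.1,"translation":[0,0,0],"yaw":0},{"jaw":0.1,"translation":[0,0,0],"yaw":0},{"jaw":0.1,"translation":[0,0,0],"yaw":0},{"jaw":0.1,"translation":[0,0,0],"yaw":0},{"jaw":0.1,"translation":[0,0,0],"yaw":0}]' 40
python3 -c "
from h import *
c=snap('wrist','w5.png')
to([615.9,164,20])"
```

```text
time: 32.35
ee_pos: [612.5, 150.4, 127.3]
tool_rot: [-0.568, -3.085, 0.002]
force: [0.5, 0.6, -0.5]
width: 0.28
finger_force: 39.3
time: 33.35
ee_pos: [616.1, 163.0, 130.4]
tool_rot: [0.573, 3.089, 0.0]
force: [0.4, -0.2, -0.6]
width: 0.282
finger_force: 39.3
at [616.1 163.1 130.3] tool y ang 1.204 tilt [ 0.  0. -1.]
[615.9, 164, 20] cm [ 0.05  0.08 11.03]
```

View pics/w5.png

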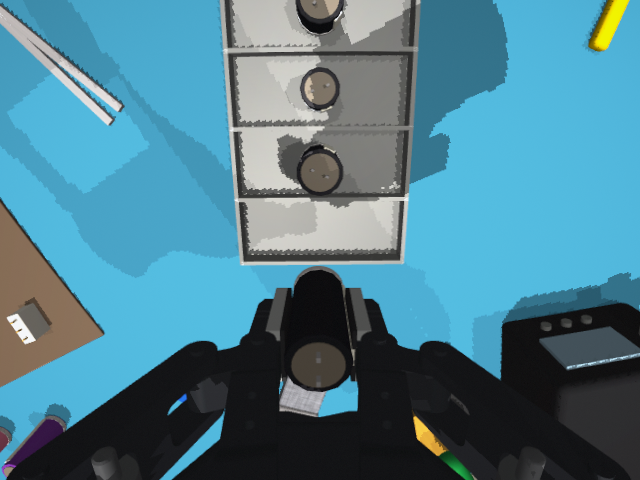

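Three cans stand in compartments 1–3, and the fourth compartment is empty ahead of the held can.

```bash

python3 -m handwheel '[{"jaw":0.1,"translation":[0,0.1,0],"yaw":0},{"jaw":0.1,"translation":[0,0,3],"yaw":0},{"jaw":0.1,"translation":[0,0,3],"yaw":0},{"jaw":0.1,"translation":[0,0,3],"yaw":0},{"jaw":0.1,"translation":[0,0,1.2],"yaw":0},{"jaw":0.1,"translation":[0,0,0.6],"yaw":0},{"jaw":0.1,"translation":[0,0,0],"yaw":0},{"jaw":0.1,"translation":[0,0,0],"yaw":0}]' 40
python3 -m handwheel '[{"jaw":0.1,"translation":[0,0,0.1],"yaw":0},{"jaw":0.1,"translation":[0,0,0.1],"yaw":0},{"jaw":0.1,"translation":[0,0,0],"yaw":0},{"jaw":0.1,"translation":[0,0,0],"yaw":0},{"jaw":0.1,"translation":[0,0,0],"yaw":0},{"jaw":0.1,"translation":[0,0,0],"yaw":0},{"jaw":0.1,"translation":[0,0,0],"yaw":0},{"jaw":0.1,"translation":[0,0,0],"yaw":0}]' 40
```

```text
time: 34.4
ee_pos: [617.6, 164.2, 23.6]
tool_rot: [0.572, 3.087, 0.001]
force: [0.5, 0.9, -0.2]
width: 0.283
finger_force: 39.3
time: 35.4
ee_pos: [617.0, 164.1, 21.3]
tool_rot: [0.573, 3.088, 0.001]
force: [-1.2, -0.2, 5.8]
width: 0.281
finger_force: 39.7
```

```bash

python3 -m handwheel '[{"jaw":0.4,"translation":[0,0,0],"yaw":0},{"jaw":0.6,"translation":[0,0,0],"yaw":0},{"jaw":0.6,"translation":[0,0,0],"yaw":0},{"jaw":0.6,"translation":[0,0,-1],"yaw":0},{"jaw":0.6,"translation":[0,0,-3],"yaw":0},{"jaw":0.6,"translation":[0,0,-5],"yaw":0},{"jaw":0.6,"translation":[0,0,-5],"yaw":0},{"jaw":0.6,"translation":[0,0,-5],"yaw":0}]' 40
python3 -m handwheel '[{"jaw":0.6,"translation":[0,-4,0],"yaw":0},{"jaw":0.6,"translation":[0,-5,0],"yaw":0},{"jaw":0.6,"translation":[0,-5,0],"yaw":0},{"jaw":0.6,"translation":[0,-3,0],"yaw":0},{"jaw":0.6,"translation":[0,0,0],"yaw":0},{"jaw":0.6,"translation":[0,0,0],"yaw":0},{"jaw":0.6,"translation":[0,0,0],"yaw":0},{"jaw":0.6,"translation":[0,0,0],"yaw":0}]' 40
python3 -c "
from h import *
c=snap('side','s3.png')"
```

```text
time: 36.4
ee_pos: [616.4, 163.9, 212.6]
tool_rot: [0.573, 3.088, 0.0]
force: [-0.1, -0.3, 0.2]
width: 0.603
finger_force: 0.0
time: 37.4
ee_pos: [555.7, 6.2, 210.2]
tool_rot: [-0.571, -3.089, -0.0]
force: [-0.3, -0.1, -0.4]
width: 0.604
finger_force: 0.0
```

View pics/s3.png

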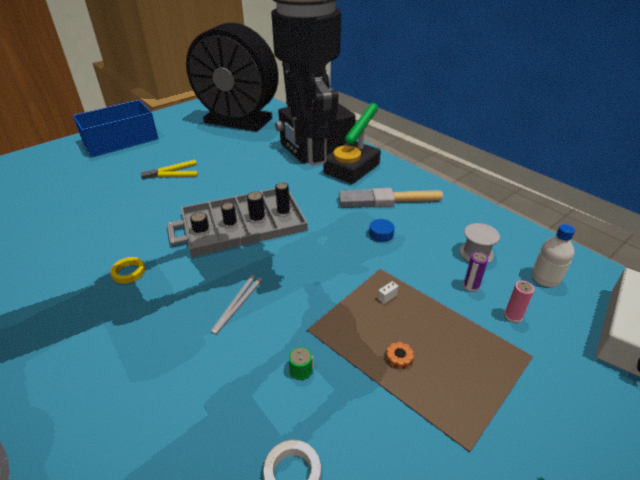

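All four stand upright in order of height, at (199,222), (229,212), (256,205) and (283,198). The relay (388,292) and choke (400,355) have not moved.

```bash
python3 -c "
from station import robot
print(robot.hand_in())"
```

```text
the job is handed in; nothing more can be done
None
```

The four capacitors stand upright in the tray, shortest by the grip to tallest at the far end; the choke and relay were left in place, and the job was handed in at about 37 s on the robot's clock.

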